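Tighten and lock the lid clamp of the herb mill

ROBOT

A 6-joint arm with a two-finger parallel gripper is mounted at the origin on the work surface. World frame = base frame: x ahead of the robot, y to its left, z up, the work surface at z = 0. Lengths are in m, angles in degrees, forces in N, time in s.
With the tool pointing down it reaches from about 0.35 to 0.875 m from the base axis. Payload 4.2 kg.
Tool frame: the origin (TCP) lies on the centre line of the jaws, within the pads' length; the fingertips stand 8 mm ahead of it and the grasp point (between the pads) lies 11 mm behind it; z points along the fingers, y is the direction in which the jaws open and shut (so a half turn about z gives the same grasp; the last joint's range is limited). The gripper opens to 87 mm and grips with 3 to 60 N. Pads are 19 mm wide; open, the fingers measure 117 mm over their backs; the gripper's body (75 mm by 190 mm) begins 51 mm behind the grasp point.
Start: joints at [89.645, 22.042, 0.453, 0, -68.411, -14.817], TCP at [0.164, 0.603, 0.231] pointing down, gripper open.
Joint ranges: [-179.83, 179.83], [-69.29, 118.12], [-61.27, 80.66], [-181.25, 117.63], [-171.15, -9.14], [-177.46, 177.46]. Speed limits (degrees/s): [159.86, 159.86, 180, 180, 180, 180].

INTERFACE

Orientations are given as a 3x3 rotation matrix whose columns are the frame's x, y, z axes.
In Python, from station import sense, capture, finish_job, recognise gives the robot as it stands.
- The arm moves only by the tool apply_moves, never from a script. Its argument "plan" is a list that holds one entry, the list of rows, each a list of 7 numbers: the opening in per cent of the stroke, from 0 (shut) to 100 (fully open), then the shift along the world's x, y, z in units of 25 mm (1.0 is 25 mm), then the turn, a rotation vector about the world's x, y, z in rad. A call has 1 to 12 rows; each row shifts and turns the pose as measured when the row begins; what a row does not reach is not made up. A row lasts 1/12 s, in which the tool goes at most 41.7 mm and 7.16 degrees, less where a joint would pass 70% of its speed; a pose out of reach is approached as far as the arm can. A call is refused whole if a number of a shift passes 1 or a number of a turn 0.125, either way. A call with a gripper value outside its range is refused whole. The fingers move at their own pace and stop on an object; the grip force is fixed at half the most. Time passes only in rows, so rows that do not move let the fingers close. It gives the time, the measured TCP pose, the force and the opening at its end, in the units of the state.
- sense(): the state, without advancing time (a new reading comes with each control period).
- capture(name): name is "side" or "top" or "wrist"; returns a dict with "pixels" (384x512x3 uint8, red, green, blue), "depth" (384x512 float32, m along the optical axis (not along the pixel's ray), 0 where there is no reading), "mtx" (3x3 intrinsics, pixels), "R" (3x3) and "t" (3): a world point X has camera coordinates R X + t; the wrist camera has in their place "mount" (4x4, takes a point from camera to tool coordinates, whose origin is the TCP and whose axes are the flange's). Camera axes: x right, y down, z forward; pixel columns grow to the right and rows downward; lengths in m; the calibration is good to about 2 mm. A picture is of the moment at which its call begins: read the wrist's pose just before it.
- finish_job(): hands the job in, once; it reports no verdict.
Trained networks look in a picture, given as the dict that the camera call returned (one of the last four; its "shot" number tells which), for a name from the list of things; names that differ only in an ending like _2 or _b are one class to them, and where a whole thing is asked for, a point or a joint stands for the part that bears it (a point fixed in the world has none). Each returns a list of dicts, best first, with "score" (0 to 1); they miss things now and then, are a little off and sometimes report something else, mostly with a low value. They report only what shows in the picture. A call takes as long as a camera call.
- recognise(label, picture): "at" ([x, y, z] in m, in the coordinates of the camera as it stood for that picture, good to about 4 mm: the middle of the surface that is visible of it).
The state is a dict: "time_s": time; "joints": joint angles; "joint_velocities": joint speeds; "effort": joint torques, N m; "tcp_pos": TCP position; "ee_rot": TCP orientation; "wrist_force": force on the tool from outside, world axes, zero at the start; "moment": the same for the moment, N m; "gripper_width": opening from 0.0 (shut) to 1.0 (fully open).
Only numpy, scipy, OpenCV 4.12 (cv2) and the standard library are available. Lean on these libraries where they do the work, as an engineer would, in place of code of your own. Each camera call takes 0.05 s, during which the arm holds its last target.

TASK

The clamp over the herb mill's lid is slack. With its cam lever still open, turn the wing nut on the bridge bar clockwise (seen from above), less than a quarter turn, until its wings lie in line with the bar; then flip the lever down fully closed to lock the lid, and let go. Leave the round timer knob on the separate box and the porcelain jar alone.

Things in the scene. Friction and masses are not known exactly. Their poses are not given: they have to be found in the camera images.
- nut (a joint): Angle of the light-metal wing nut in rad, positive = clockwise seen from above. 0 = its wings lie along the bridge bar; it starts between -1.3 and -0.75, so it has to be turned clockwise by that much. It travels -1.57 to 1.2, turns with about 0.06 N m and stays where it is left.
- nut_center (a point): Centre of the light-metal wing nut (turns with it), on its vertical axis, 208 mm above the counter. Its wings form one upright bar 60 mm long (point's y axis), 12 mm thick (x axis), 28 mm high. Dark bridge bar: 28 mm wide, top 34 mm below this point, over the lid (166 mm across) of a white and steel mill. Hub 28 mm across under the wings, top 6 mm below this point. Stud end 22 mm above it.
- lever (a joint): Angle of the cam lever above level in rad: 0 = fully closed, lying level and pointing straight out from the end of the bridge bar; it starts open at 0.75 to 1.1. It travels 0 to 1.3, takes about 0.25 N m and stays where it is left.
- cam_pivot (a point): Horizontal pivot axis of the cam lever (fixed to the mill) at the bridge bar's end, 105 mm from the nut's axis, 184 mm above the counter. Its y axis: level, along the bar away from the nut, where the closed lever points; z up. Lever reaches 102 mm from here; its outer 72 mm are a black grip 24 mm wide, 11 mm thick, centred on the line from the pivot. Pushed down from above; nothing is under it.
- jar: Bystander: loose white porcelain jar with blue bands and lid, 94 mm across, 139 mm high; origin at the centre of its underside. Must not be moved.
- timer_mark (a point): Bystander: a point on top near the rim (18 mm off the axis) of a round grey knob, 42 mm across, top 76 mm above the counter, on a small white box (100 x 120 x 55 mm) beside the mill. Turns with the knob; the knob must not be turned.

How it is judged (in metres and radians):
On the way, in this order (a step that is already met when the one before it is completed fails the run):
1. the wing nut is turned until its wings lie along the bridge bar (within 0.2 rad) while the lever is still open (above 0.5 rad) (value of joint nut between -0.2 and 0.2 rad and value of joint lever above 0.5 rad), for 0.2 s.
2. the cam lever is flipped closed (below 0.15 rad) (value of joint lever below 0.15 rad), for 0.2 s.
At the end, for the whole second after the job is handed in: The wing nut's wings lie along the bridge bar within 0.2 rad (11 degrees) and the cam lever is closed, within 0.15 rad (8 degrees) of level (value of joint nut between -0.2 and 0.2 rad and value of joint lever below 0.15 rad); the robot touches nothing.
It fails at once if the porcelain jar is moved by more than 20 mm (distance of jar from where it was at the start of the episode above 0.02 m).
It fails at once if the timer knob is turned (its mark moves by more than 6 mm, 0.33 rad) (distance of timer_mark from where it was at the start of the episode above 0.006 m).
It also fails if it takes over 35 s, if anything falls off the work surface, if the arm or the gripper's body presses on something with over 40 N, if the wrist force passes 120 N, or if a joint passes its speed limit or range.

## Working session

There is one attempt and no reset: what is moved stays moved. The work goes in short steps, Python scripts to look and compute and a tool call to move; the robot and the scene stay as the last step left them, time stands still between calls to the robot, and variables do not carry over. Pictures are saved under pics/ and viewed, and the job is handed in when it is done.

Besides the shell and the picture viewer there is one more tool, called as a command line: name --argument value ..., lists and objects as JSON in quotes. apply_moves: Moves the arm, as the interface text tells. Its arguments: {"type":"object","properties":{"plan":{"type":"array","items":{"type":"array","items":{"type":"array","items":{"type":"number"}}}}},"required":["plan"]}

```bash
mkdir -p pics; ls
cat > h.py <<'E'
import numpy as np, cv2
from station import sense, capture, finish_job, recognise
def world(c,p,s=None):
    p=np.asarray(p,float)
    if 'R' in c: return np.array(c['R']).T@(p-np.array(c['t']))
    q=np.array(c['mount'])@np.r_[p,1]; return np.array(s['ee_rot'])@q[:3]+np.array(s['tcp_pos'])
def save(c,n): cv2.imwrite('pics/'+n,cv2.cvtColor(c['pixels'],cv2.COLOR_RGB2BGR))
def cloud(c,s=None):
    d=c['depth'];K=np.array(c['mtx']);v,u=np.mgrid[:384,:512]
    P=np.stack([(u-K[0,2])/K[0,0]*d,(v-K[1,2])/K[1,1]*d,d],-1).reshape(-1,3)
    if 'R' in c: W=(P-np.array(c['t']))@np.array(c['R'])
    else:
        M=np.array(c['mount']);W=(P@M[:3,:3].T+M[:3,3])@np.array(s['ee_rot']).T+np.array(s['tcp_pos'])
    W[d.ravel()==0]=np.nan
    return W.reshape(384,512,3)
E
python3 - <<'E'
from h import *
np.set_printoptions(precision=4,suppress=True)
s=sense();print(s)
for n in ['side','top']:
    c=capture(n);save(c,n+'0.png')
    for l in ['nut_center','cam_pivot','lever','jar','timer_mark','nut']:
        for r in recognise(l,c)[:2]: print(n,l,r['score'],world(c,r['at'],s))
E
```

```text
pics
{'time_s': 0.0, 'joints': array([ 89.6447,  22.0878,   0.3789,  -0.0287, -68.4136, -14.8168]), 'joint_velocities': array([ 0.1468,  0.0488,  0.0072, -0.0144, -0.0827, -0.0734]), 'effort': array([  0.0004, -39.0659,  18.7403,   4.2198,   0.011 ,  -0.0002]), 'tcp_pos': array([0.1634, 0.6026, 0.2295]), 'ee_rot': array([[ 0.9651, -0.2619, -0.0005],
       [-0.2619, -0.9651, -0.0021],
       [ 0.0001,  0.0022, -1.    ]]), 'wrist_force': array([ 0.4461,  0.1365, -0.8869]), 'moment': array([0.0041, 0.0087, 0.0224]), 'gripper_width': 1.0044126164174791}
side nut_center 0.53 [ 0.551  -0.0461  0.2077]
side cam_pivot 0.87 [ 0.5391 -0.0081  0.0857]
side lever 0.74 [0.6159 0.2684 0.0865]
side lever 0.57 [0.5794 0.0749 0.2278]
side jar 0.57 [0.6168 0.2672 0.0903]
side timer_mark 0.73 [0.4378 0.2948 0.0727]
side nut 0.53 [ 0.5545 -0.0477  0.2063]
top nut_center 0.68 [ 0.5611 -0.0558  0.2209]
top nut_center 0.32 [0.4426 0.2957 0.0751]
top lever 0.71 [0.5899 0.0663 0.2335]
top jar 0.62 [0.6327 0.2477 0.1116]
top timer_mark 0.49 [0.4411 0.2942 0.0751]
top nut 0.52 [ 0.5678 -0.0587  0.2208]
```

View pics/side0.png

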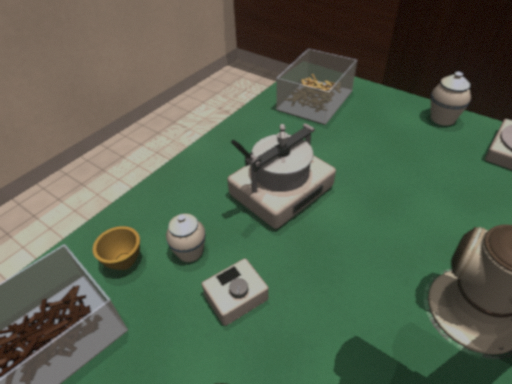

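View pics/top0.png

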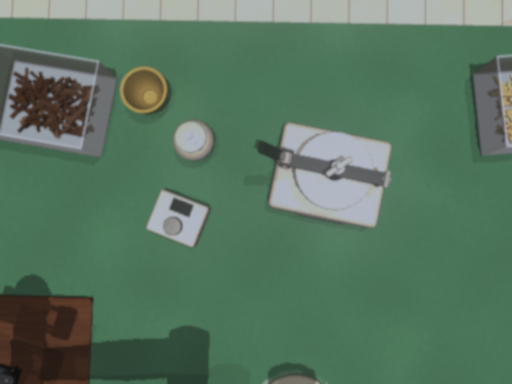

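Run:
```python
from h import *
np.set_printoptions(precision=4,suppress=True)
c=capture('top');W=cloud(c).reshape(-1,3);col=c['pixels'].reshape(-1,3)
# stuff above lid near nut
m=(abs(W[:,0]-.56)<.08)&(abs(W[:,1]+.05)<.08)&(W[:,2]>.155)
for lo,hi in [(.155,.185),(.185,.205),(.205,.217),(.217,.226),(.226,.25),(.25,.3)]:
    k=m&(W[:,2]>lo)&(W[:,2]<hi)
    if k.sum()>3:
        p=W[k];mu=p[:,:2].mean(0);u,sv,vt=np.linalg.svd(p[:,:2]-mu,full_matrices=False);q=(p[:,:2]-mu)@vt.T
        print(lo,hi,k.sum(),p.mean(0),vt[0],np.ptp(q,axis=0),col[k].mean(0), p.min(0),p.max(0))
```

```text
0.155 0.185 1013 [ 0.5695 -0.0494  0.1731] [0.1931 0.9812] [0.1647 0.1492] [101.4107 103.69   106.0395] [ 0.4888 -0.1299  0.155 ] [0.6389 0.0292 0.1805]
0.185 0.205 18 [ 0.573  -0.0244  0.1972] [-0.3706 -0.9288] [0.1008 0.0345] [117.1111 118.7778 121.5556] [ 0.5489 -0.0617  0.1856] [0.6002 0.0299 0.2046]
0.205 0.217 80 [ 0.5658 -0.0591  0.2095] [-0.7     0.7141] [0.0428 0.0268] [145.6625 148.5    154.0625] [ 0.5475 -0.0741  0.2052] [ 0.581  -0.0353  0.2169]
0.217 0.226 144 [ 0.5673 -0.0604  0.222 ] [-0.5764  0.8171] [0.0582 0.0116] [158.9583 161.6458 165.9167] [ 0.549  -0.0857  0.2176] [ 0.5879 -0.0363  0.2257]
0.226 0.25 31 [ 0.5676 -0.061   0.2308] [ 0.6707 -0.7418] [0.0126 0.0101] [167.5484 171.8065 173.9032] [ 0.5624 -0.0664  0.227 ] [ 0.5736 -0.0551  0.2339]
```

The top view shows the bar running from about px (270,155) to (388,180), with the lever at its left end. The wings run from (331,178) to (351,157), and the jar and timer box are well to the left. Next I fit the bar direction and lever angle.

Run:
```python
from h import *
np.set_printoptions(precision=4,suppress=True)
for n in ['top','side']:
    c=capture(n);Wi=cloud(c);W=Wi.reshape(-1,3);col=c['pixels'].reshape(-1,3).astype(int).sum(1)
    N=np.array([.5675,-.0607])
    r=np.hypot(*(W[:,:2]-N).T)
    k=(r<.1)&(r>.025)&(W[:,2]>.166)&(W[:,2]<.182)&(col<300)
    p=W[k];mu=p[:,:2].mean(0);vt=np.linalg.svd(p[:,:2]-mu,full_matrices=False)[2]
    print(n,'bar',k.sum(),mu,vt[0],np.degrees(np.arctan2(*(vt[0][::-1]*np.sign(vt[0][1])))), 'offset nut', (N-mu)@vt[1], np.median(p[:,2]))
    d=vt[0]*np.sign(vt[0][1]);e=np.array([-d[1],d[0]])
    a=(W[:,:2]-N)@d;b=(W[:,:2]-N)@e
    k=(a>.12)&(a<.25)&(abs(b)<.03)&(W[:,2]>.19)&(W[:,2]<.3)
    if k.sum()>5:
        A=a[k];Z=W[k,2];f=np.polyfit(A,Z,1);print('lever',k.sum(),'a',A.min(),A.max(),'z',Z.min(),Z.max(),'b',b[k].mean(),f,np.arctan(f[0]),np.arctan2(Z.mean()-.184,A.mean()-.105))
    k=(r<.045)&(W[:,2]>.215)&(W[:,2]<.2255)
    p=W[k];mu=p[:,:2].mean(0);vt=np.linalg.svd(p[:,:2]-mu,full_matrices=False)[2];print('wing',k.sum(),mu,vt[0],np.degrees(np.arctan(vt[0][1]/vt[0][0]))%180)
```

```text
top bar 782 [ 0.5653 -0.0653] [0.1784 0.984 ] 79.72543732935755 offset nut 0.0013045459889146796 0.17467961332003606
lever 274 a 0.1201349858309927 0.16006310760037154 z 0.21766859036103706 0.2753828991676563 b 0.0005367071670849553 [1.4434 0.0494] 0.9649196616811616 1.0918459300822931
wing 144 [ 0.5671 -0.0602] [-0.5796  0.8149] 125.42444812105873
side bar 379 [ 0.5598 -0.0676] [0.1484 0.9889] 81.4658760284339 offset nut -0.006598802546645122 0.1733833770271454
lever 130 a 0.12077526448016171 0.15995763174934044 z 0.20559863931699401 0.2737190809892743 b 0.0038125123610136457 [1.6248 0.0144] 1.0190903894801642 1.026300089389635
wing 57 [ 0.56   -0.0542] [-0.5694  0.8221] 124.70853768795197
```

apply_moves --plan '[[[100,0,0,1,0,0,0],[100,0,0,1,0,0,0],[100,0,0,1,0,0,0],[100,0,0,1,0,0,0],[100,0.6,-1,0,0,0,0],[100,0.6,-1,0,0,0,0],[100,0.6,-1,0,0,0,0],[100,0.6,-1,0,0,0,0],[100,0.6,-1,0,0,0,0],[100,0.6,-1,0,0,0,0],[100,0.6,-1,0,0,0,0],[100,0.6,-1,0,0,0,0]]]'

```text
time_s: 1.85
tcp_pos: [0.2843, 0.3975, 0.3329]
ee_rot: [[0.967, -0.254, 0.001], [-0.254, -0.967, -0.001], [0.001, 0.001, -1.0]]
wrist_force: [-0.5, 1.1, 0.5]
gripper_width: 1.001
```

apply_moves --plan '[[[100,0.6,-1,0,0,0,-0.1],[100,0.6,-1,0,0,0,-0.1],[100,0.6,-1,0,0,0,-0.1],[100,0.6,-1,0,0,0,-0.1],[100,0.6,-1,0,0,0,-0.1],[100,0.6,-1,0,0,0,-0.1],[100,0.6,-1,0,0,0,-0.1],[100,0.6,-1,0,0,0,0],[100,0.6,-1,0,0,0,0],[100,0.6,-1,0,0,0,0],[100,0.6,-1,0,0,0,0],[100,0.6,-1,0,0,0,0]]]'

```text
time_s: 2.85
tcp_pos: [0.4692, 0.0799, 0.3371]
ee_rot: [[0.549, -0.836, 0.008], [-0.836, -0.549, 0.005], [0.0, -0.01, -1.0]]
wrist_force: [0.5, 0.9, 0.5]
gripper_width: 0.999
```

apply_moves --plan '[[[100,0.6,-1,0,0,0,0],[100,0.6,-1,0,0,0,0],[100,0.6,-1,0,0,0,0],[100,0.6,-1,0,0,0,0],[100,0.6,-1,0,0,0,0],[100,0,0,0,0,0,0]]]'

```text
time_s: 3.35
tcp_pos: [0.5483, -0.0561, 0.3376]
ee_rot: [[0.545, -0.838, 0.011], [-0.838, -0.545, 0.005], [0.001, -0.012, -1.0]]
wrist_force: [1.0, 0.9, -0.0]
gripper_width: 0.996
```

Run:
```python
from h import *
np.set_printoptions(precision=4,suppress=True)
s=sense();c=capture('wrist');save(c,'w1.png');print(s['tcp_pos'],s['ee_rot'],s['joints'])
W=cloud(c,s).reshape(-1,3);col=c['pixels'].reshape(-1,3).astype(int).sum(1)
N=np.array([.5675,-.0607])
r=np.hypot(*(W[:,:2]-N).T)
for lo,hi,rr in [(.212,.2255,.045),(.2255,.235,.02)]:
  k=(r<rr)&(W[:,2]>lo)&(W[:,2]<hi)
  if k.sum()<5: print(k.sum());continue
  p=W[k];mu=p[:,:2].mean(0);vt=np.linalg.svd(p[:,:2]-mu,full_matrices=False)[2];q=(p[:,:2]-mu)@vt.T;print('wing',k.sum(),mu,p[:,2].mean(),np.ptp(q,axis=0),np.degrees(np.arctan(vt[0][1]/vt[0][0]))%180, mu+((q.max(0)+q.min(0))/2)@vt)
k=(r<.1)&(r>.025)&(W[:,2]>.166)&(W[:,2]<.182)&(col<300)
if k.sum()>10:
  p=W[k];mu=p[:,:2].mean(0);vt=np.linalg.svd(p[:,:2]-mu,full_matrices=False)[2];print('bar',k.sum(),mu,np.ptp((p[:,:2]-mu)@vt.T,axis=0),np.degrees(np.arctan(vt[0][1]/vt[0][0]))%180,np.median(p[:,2]))
```

```text
[ 0.5483 -0.0561  0.3376] [[ 0.545  -0.8384  0.0105]
 [-0.8384 -0.545   0.0051]
 [ 0.0015 -0.0116 -0.9999]] [ 10.9113  11.2251   0.5376  -0.1744 -78.6642  22.1473]
wing 787 [ 0.5671 -0.0637] 0.22062755507496626 [0.0597 0.0121] 125.93256033651272 [ 0.5661 -0.0617]
wing 178 [ 0.5662 -0.0619] 0.22949523968712374 [0.0119 0.0118] 86.10923653663488 [ 0.5661 -0.0617]
bar 3456 [ 0.5679 -0.054 ] [0.1979 0.0363] 79.97233025826563 0.17357135782327027
```

View pics/w1.png

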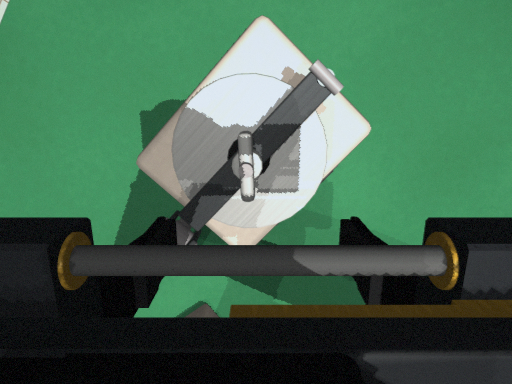

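The wrist view shows the wings upright at px (246,165), with the bar running diagonally from (185,220) to (330,75). The nut is at (0.566,-0.062), wings at 126°, bar at 80°, so the turn is about 46°. I'll align the gripper and go down.

apply_moves --plan '[[[100,0.7,-0.22,0,-0.005,0.01,0.05],[100,0,0,-1,0,0,0],[100,0,0,-1,0,0,0],[100,0,0,-1,0,0,0],[100,0,0,0,0,0,0]]]'

```text
time_s: 3.82
tcp_pos: [0.5646, -0.0586, 0.2629]
ee_rot: [[0.589, -0.808, 0.005], [-0.808, -0.589, 0.003], [0.001, -0.006, -1.0]]
wrist_force: [-1.1, 0.1, -1.2]
gripper_width: 1.0
```

apply_moves --plan '[[[100,0.06,-0.12,-1,0,0,0],[100,0,0,-0.9,0,0,0],[100,0,0,0,0,0,0]]]'

```text
time_s: 4.07
tcp_pos: [0.5666, -0.0596, 0.218]
ee_rot: [[0.592, -0.806, 0.011], [-0.806, -0.592, 0.002], [0.005, -0.01, -1.0]]
wrist_force: [-0.4, 0.0, -0.8]
gripper_width: 0.996
```

apply_moves --plan '[[[100,0,-0.08,-0.12,0,0.008,0],[30,0,0,0,0,0,0],[30,0,0,0,0,0,0],[30,0,0,0,0,0,0],[20,0,0,0,0,0,0],[20,0,0,0,0,0,0],[0,0,0,0,0,0,0],[0,0,0,0,0,0,0],[0,0,0,0,0,0,0],[0,0,0,0,0,0,0]]]'

```text
time_s: 4.9
tcp_pos: [0.5708, -0.0604, 0.2258]
ee_rot: [[0.595, -0.804, 0.018], [-0.804, -0.595, 0.002], [0.009, -0.015, -1.0]]
wrist_force: [-0.4, 0.7, 0.0]
gripper_width: 0.401
```

apply_moves --plan '[[[0,-0.18,-0.04,-0.46,0,0.018,0],[0,0,0,-0.04,0,0.001,0],[0,0,0,-0.04,0,0.001,0]]]'

```text
time_s: 5.15
tcp_pos: [0.5674, -0.0625, 0.2164]
ee_rot: [[0.596, -0.803, 0.002], [-0.803, -0.596, -0.001], [0.002, -0.0, -1.0]]
wrist_force: [-1.3, 0.8, 8.7]
gripper_width: 0.173
```

apply_moves --plan '[[[0,0,0,-0.03,0,0,0],[0,0,0,-0.03,0,0,0],[0,0,0,-0.03,0,0,0]]]'

```text
time_s: 5.4
tcp_pos: [0.5667, -0.0632, 0.2164]
ee_rot: [[0.597, -0.802, 0.001], [-0.802, -0.597, -0.003], [0.003, 0.001, -1.0]]
wrist_force: [-1.3, 2.9, 6.6]
gripper_width: 0.131
```

Run:
```python
from h import *
np.set_printoptions(precision=4,suppress=True)
s=sense();print(s);c=capture('wrist');save(c,'w2.png')
c=capture('side');p=c['pixels'][80:240,180:380];cv2.imwrite('pics/s2.png',cv2.resize(cv2.cvtColor(p,cv2.COLOR_RGB2BGR),(800,600)))
```

```text
{'time_s': 5.4, 'joints': array([ 10.0044,  17.3051,  -8.7909,   0.1853, -63.9026,  26.5468]), 'joint_velocities': array([ 0.0506, -0.1841, -0.1476,  0.1051,  0.428 , -0.194 ]), 'effort': array([ -0.7429, -30.574 ,  16.3847,   3.7494,   0.4853,   0.045 ]), 'tcp_pos': array([ 0.5667, -0.0632,  0.2164]), 'ee_rot': array([[ 0.5967, -0.8025,  0.0005],
       [-0.8025, -0.5967, -0.0029],
       [ 0.0026,  0.0013, -1.    ]]), 'wrist_force': array([-1.3496,  2.8863,  6.5601]), 'moment': array([ 0.5084,  0.5218, -0.0957]), 'gripper_width': 0.13116195506148012}
```

View pics/w2.png

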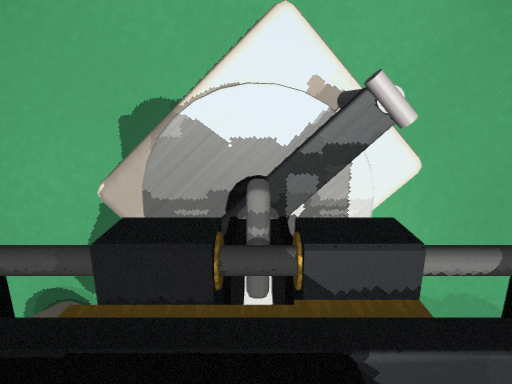

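View pics/s2.png

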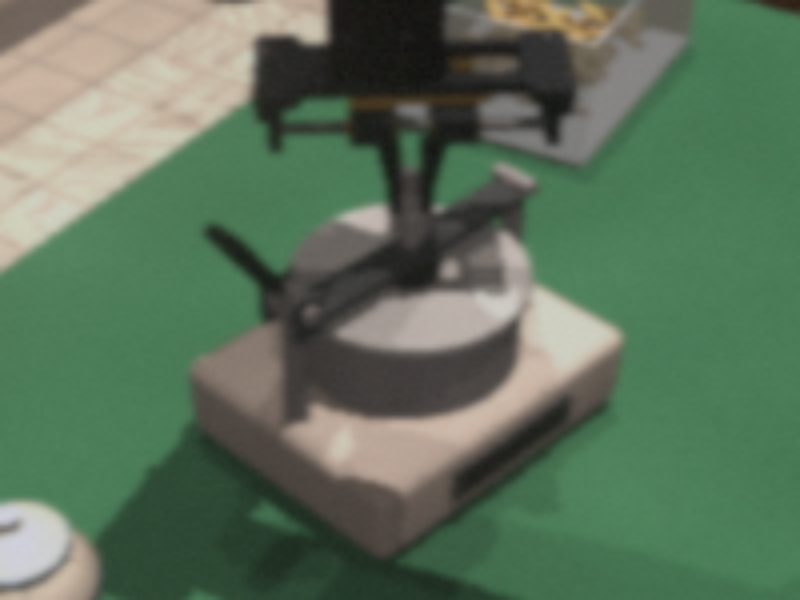

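The jaws have closed on the wings (11.4 mm opening against 12 mm thickness) and the lever is still open. I'll turn clockwise.

apply_moves --plan '[[[0,0,0,-0.02,0,0,-0.08],[0,0,0,-0.02,0,0,-0.1],[0,0,0,-0.02,0,0,-0.1],[0,0,0,-0.02,0,0,-0.1],[0,0,0,-0.02,0,0,-0.1]]]'

```text
time_s: 5.92
tcp_pos: [0.5664, -0.0633, 0.2164]
ee_rot: [[0.142, -0.99, -0.001], [-0.99, -0.142, -0.004], [0.004, 0.002, -1.0]]
wrist_force: [-1.0, 0.8, 6.0]
gripper_width: 0.139
```

apply_moves --plan '[[[0,0,0,-0.02,0,0,-0.1],[0,0,0,-0.02,0,0,-0.1],[0,0,0,-0.02,0,0,-0.08],[0,0,0,-0.02,0,0,-0.02]]]'

```text
time_s: 6.25
tcp_pos: [0.5662, -0.0633, 0.2164]
ee_rot: [[-0.173, -0.985, -0.002], [-0.985, 0.173, -0.004], [0.005, 0.002, -1.0]]
wrist_force: [-1.9, 0.9, 5.2]
gripper_width: 0.135
```

apply_moves --plan '[[[0,0,0,-0.02,0,0,0],[0,0,0,-0.02,0,0,0],[50,0,0,-0.03,0,0,0],[50,0,0,-0.03,0,0,0],[50,0,0,-0.03,0,0,0],[50,0,0,-0.03,0,0,0]]]'

```text
time_s: 6.75
tcp_pos: [0.5703, -0.0639, 0.2165]
ee_rot: [[-0.171, -0.985, 0.009], [-0.985, 0.171, -0.007], [0.005, -0.01, -1.0]]
wrist_force: [3.2, -1.2, 4.6]
gripper_width: 0.349
```

apply_moves --plan '[[[50,-0.15,0,0.3,0,0,0],[50,0,0,1,0,0,0],[50,0,0,1,0,0,0],[30,0,0,1,0,0,0],[20,0,0,1,0,0,0],[0,0,0,0.4,0,0.01,0]]]'

```text
time_s: 7.25
tcp_pos: [0.5547, -0.0636, 0.328]
ee_rot: [[-0.174, -0.984, -0.036], [-0.985, 0.174, -0.005], [0.011, 0.035, -0.999]]
wrist_force: [-0.1, 0.2, 0.4]
gripper_width: 0.353
```

Run:
```python
from h import *
np.set_printoptions(precision=4,suppress=True)
s=sense();c=capture('wrist');save(c,'w3.png');print(s['tcp_pos'],s['gripper_width'])
W=cloud(c,s).reshape(-1,3);col=c['pixels'].reshape(-1,3).astype(int).sum(1)
N=np.array([.566,-.0617])
def fit(W,col,n):
  r=np.hypot(*(W[:,:2]-N).T)
  k=(r<.045)&(W[:,2]>.212)&(W[:,2]<.2255);p=W[k]
  if k.sum()>10:
    mu=p[:,:2].mean(0);vt=np.linalg.svd(p[:,:2]-mu,full_matrices=False)[2];print(n,'wing',k.sum(),mu,np.ptp((p[:,:2]-mu)@vt.T,axis=0),np.degrees(np.arctan(vt[0][1]/vt[0][0]))%180)
  k=(r<.1)&(r>.035)&(W[:,2]>.166)&(W[:,2]<.182)&(col<300);p=W[k]
  if k.sum()>10:
    mu=p[:,:2].mean(0);vt=np.linalg.svd(p[:,:2]-mu,full_matrices=False)[2];print(n,'bar',k.sum(),mu,np.degrees(np.arctan(vt[0][1]/vt[0][0]))%180)
fit(W,col,'wrist')
c=capture('side');W=cloud(c).reshape(-1,3)
d=np.array([.174,.985]);e=np.array([-d[1],d[0]]);a=(W[:,:2]-N)@d-.105;b=(W[:,:2]-N)@e
k=(a>.015)&(a<.15)&(abs(b)<.03)&(W[:,2]>.19)&(W[:,2]<.285)
print(k.sum(),a[k].min(),a[k].max(),W[k,2].min(),W[k,2].max(),'b',b[k].mean(),np.arctan2(W[k,2].mean()-.184,a[k].mean()))
```

```text
[ 0.5547 -0.0636  0.328 ] 0.35268957693732583
wrist wing 771 [ 0.5655 -0.0645] [0.0602 0.0115] 79.46864776784238
wrist bar 1010 [ 0.5692 -0.0482] 82.30737726293313
132 0.015514817250746105 0.05569954245996063 0.20635037263656308 0.2738159360108645 b 0.006226477765068365 1.0144458817925504
```

View pics/w3.png

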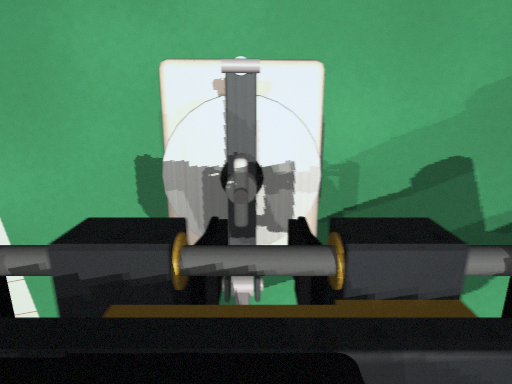

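The wings (px 240,165–225) lie along the bar: 79.5° against 80°. The lever is still open at about 1.0 rad. Next I close the fingers and go above the lever.

apply_moves --plan '[[[0,0.23,0.9,0,0.005,-0.036,0],[0,0.23,0.9,0,0,0,0],[0,0.23,0.9,0,0,0,0],[0,0.23,0.9,0,0,0,0],[0,0.23,0.9,-0.2,0,0,0],[0,0.23,0.8,-0.4,0,0,0],[0,0,0,0,0,0,0]]]'

```text
time_s: 7.93
tcp_pos: [0.5806, 0.0732, 0.2963]
ee_rot: [[-0.181, -0.983, -0.029], [-0.983, 0.181, 0.001], [0.004, 0.029, -1.0]]
wrist_force: [-0.1, -0.1, -0.6]
gripper_width: 0.008
```

apply_moves --plan '[[[0,0.36,-0.12,-0.3,0,-0.03,0],[0,0,0,-0.3,0,-0.01,0],[0,0,0,0,0,0,0]]]'

```text
time_s: 8.18
tcp_pos: [0.586, 0.0706, 0.2741]
ee_rot: [[-0.179, -0.984, -0.002], [-0.984, 0.179, -0.002], [0.002, 0.001, -1.0]]
wrist_force: [0.2, 0.8, -0.1]
gripper_width: 0.001
```

Run:
```python
from h import *
s=sense();print(s['tcp_pos'],s['wrist_force'])
c=capture('side');p=c['pixels'][80:240,180:380];cv2.imwrite('pics/s4.png',cv2.resize(cv2.cvtColor(p,cv2.COLOR_RGB2BGR),(800,600)))
```

```text
[0.58599087 0.07059512 0.2740816 ] [ 0.19176169  0.79782307 -0.14322636]
```

View pics/s4.png

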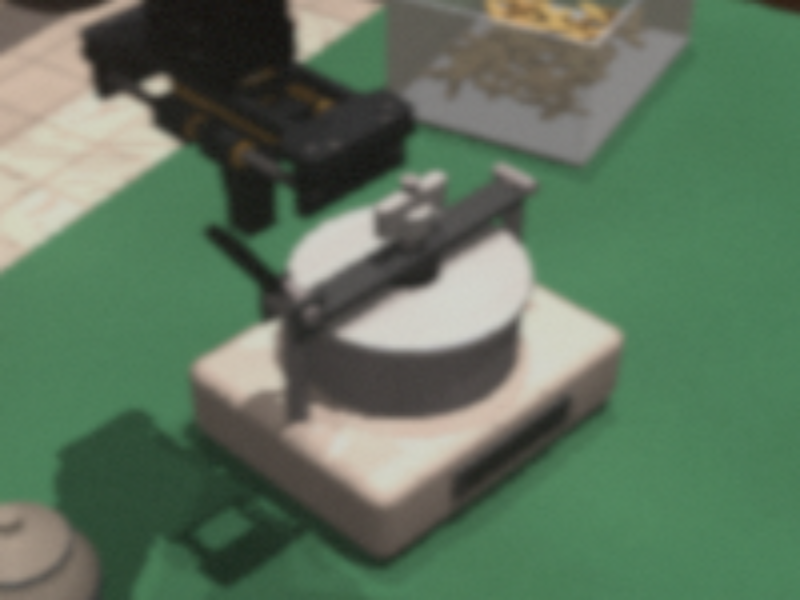

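apply_moves --plan '[[[0,0.12,0,-0.48,0,0,0],[0,0.05,0.25,-0.2,0,0,0],[0,0.05,0.25,-0.2,0,0,0],[0,0.04,0.22,-0.24,0,0,0],[0,0.04,0.22,-0.24,0,0,0]]]'

```text
time_s: 8.65
tcp_pos: [0.5941, 0.0921, 0.2411]
ee_rot: [[-0.182, -0.983, 0.0], [-0.983, 0.182, -0.004], [0.004, -0.001, -1.0]]
wrist_force: [-1.0, -1.6, 1.4]
gripper_width: 0.004
```

apply_moves --plan '[[[0,0.03,0.22,-0.27,0,0,0],[0,0.03,0.2,-0.27,0,0,0],[0,0.02,0.12,-0.3,0,0,0],[0,0.02,0.12,-0.3,0,0,0],[0,0,0.05,-0.3,0,0,0]]]'

```text
time_s: 9.07
tcp_pos: [0.5971, 0.112, 0.2013]
ee_rot: [[-0.181, -0.984, -0.0], [-0.984, 0.181, -0.007], [0.007, -0.001, -1.0]]
wrist_force: [-0.1, -2.8, 2.8]
gripper_width: 0.005
```

apply_moves --plan '[[[0,0,0.02,-0.14,0,0,0],[0,0,0,-0.08,0,0,0],[0,0,0,-0.05,0,0,0]]]'

```text
time_s: 9.32
tcp_pos: [0.5971, 0.1126, 0.1978]
ee_rot: [[-0.178, -0.984, 0.001], [-0.984, 0.178, -0.009], [0.009, -0.003, -1.0]]
wrist_force: [-1.8, -2.4, 5.1]
gripper_width: 0.006
```

apply_moves --plan '[[[0,0,0,-0.1,0,0,0],[0,0,0,-0.1,0,0,0]]]'

```text
time_s: 9.48
tcp_pos: [0.5972, 0.1126, 0.1976]
ee_rot: [[-0.177, -0.984, 0.004], [-0.984, 0.177, -0.01], [0.009, -0.006, -1.0]]
wrist_force: [-5.5, -1.5, 12.5]
gripper_width: 0.002
```

The force rises to 12.5 N with no more travel, so the lever is on its stop. I'll hold briefly, go up and away, then look.

apply_moves --plan '[[[0,0,0,-0.05,0,0,0],[0,0,0,0.5,0,0,0],[0,0,0,1,0,0,0],[0,0,0,1,0,0,0],[0,0,0,1,0,0,0],[0,0,0,1,0,0,0],[0,-1,0,0.5,0,0,0],[0,-1,0,0,0,0,0],[0,-1,0,0,0,0,0],[0,-1,0,0,0,0,0],[0,0,0,0,0,0,0]]]'

```text
time_s: 10.4
tcp_pos: [0.4923, 0.1195, 0.3184]
ee_rot: [[-0.179, -0.984, -0.001], [-0.984, 0.179, 0.005], [-0.005, 0.001, -1.0]]
wrist_force: [-0.1, -0.3, -0.7]
gripper_width: 0.005
```

Run:
```python
from h import *
np.set_printoptions(precision=4,suppress=True)
s=sense();print(s['tcp_pos'],s['wrist_force'],s['joint_velocities'])
N=np.array([.566,-.0617])
d=np.array([.174,.985]);e=np.array([-d[1],d[0]])
for n in ['side','top']:
  c=capture(n)
  if n=='side':
    p=c['pixels'][80:240,180:380];cv2.imwrite('pics/s5.png',cv2.resize(cv2.cvtColor(p,cv2.COLOR_RGB2BGR),(800,600)))
  else: save(c,'top5.png')
  W=cloud(c).reshape(-1,3);a=(W[:,:2]-N)@d-.105;b=(W[:,:2]-N)@e
  k=(a>.035)&(a<.15)&(abs(b)<.03)&(W[:,2]>.15)&(W[:,2]<.285)
  if k.sum()>5:print(n,k.sum(),a[k].min(),a[k].max(),np.percentile(W[k,2],[2,50,98]),'slope',np.polyfit(a[k],W[k,2],1)[0])
  r=np.hypot(*(W[:,:2]-N).T)
  k=(r<.045)&(W[:,2]>.212)&(W[:,2]<.2255);p=W[k]
  if k.sum()>10:
    mu=p[:,:2].mean(0);vt=np.linalg.svd(p[:,:2]-mu,full_matrices=False)[2];print(n,'wing',k.sum(),mu,np.degrees(np.arctan(vt[0][1]/vt[0][0]))%180)
  for l in ['jar','timer_mark']:
    for q in recognise(l,c)[:1]: print(n,l,q['score'],world(c,q['at']))
```

```text
[0.4923 0.1195 0.3184] [-0.0644 -0.2986 -0.7481] [-0.271   2.4295  2.4204  0.463   3.0289  0.871 ]
side 233 0.03503710783677512 0.10128520962284822 [0.1804 0.1886 0.1911] slope -0.010287146715636544
side jar 0.93 [0.6157 0.2659 0.0891]
side timer_mark 0.66 [0.4327 0.2948 0.0775]
top wing 168 [ 0.5673 -0.0604] 79.91819016815617
top jar 0.68 [0.636  0.2509 0.1133]
```

View pics/s5.png

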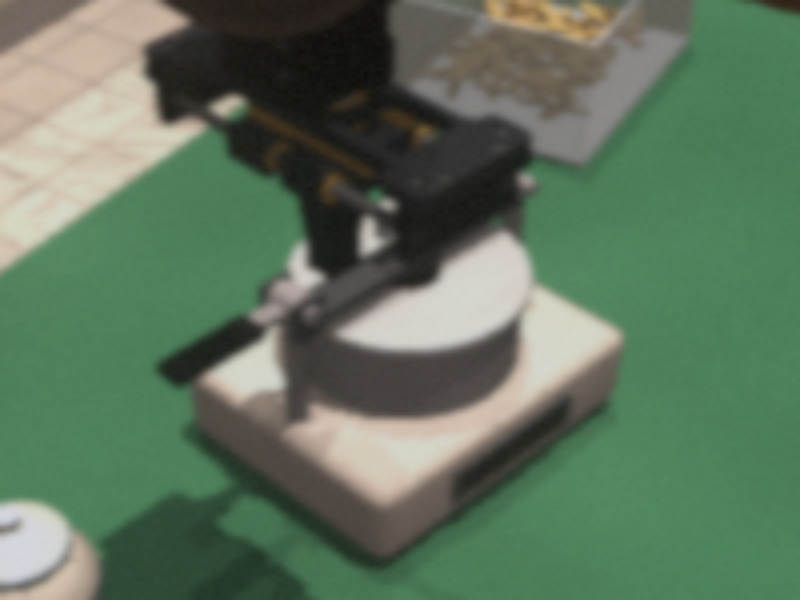

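View pics/top5.png

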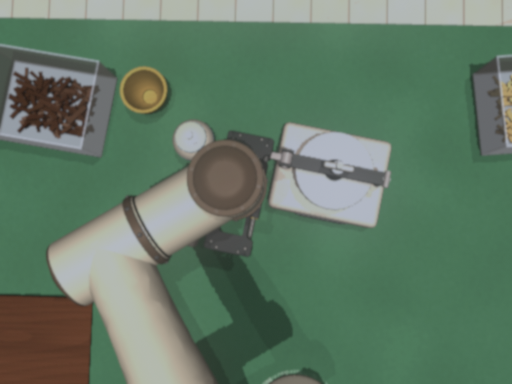

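The side view shows the lever level, with its grip from px (170,370) to (250,330). In the top view the wings at (340,167) lie along the bar, and the jar at (193,140) has not moved. The gripper is clear at 0.32 m height.

```bash
python3 -c "
from station import finish_job
print(finish_job())"
```

```text
the job is handed in; nothing more can be done
None
```

The wing nut is in line with the bridge bar and the cam lever is fully closed. I handed the job in at about 10.5 s of the 35 s allowed.

**Nut:** I gripped the wings and turned them about 46° clockwise with the lever still open (measured at about 1.0 rad afterwards). In the last top view the wings lie at 79.9°, against about 80° for the bar. One wrist-camera fit gave the bar as 82.3°, which would still put the nut within about 0.05 rad.

**Lever:** I pushed it down with closed fingers until it met its stop, at about 12.5 N. In the last side view its top is level at about 0.189 m, with a slope of -0.01.

**Jar and timer:** The jar was found within about 5 mm of where it started in both views. The timer knob was found within 7 mm in the side view only. That is within the detector's noise, but too coarse to confirm the 6 mm limit. The arm hid the knob in the last top view. The gripper stayed more than 0.2 m above the counter in that area and never came near the knob.

**At hand-in:** The gripper was clear at 0.32 m height, with wrist force under 1 N.

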